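Seat the splined paddle in the bench mixer and hold it down on its seal

TASK

Fit the mixing paddle in the bench mixer: lower it over the drive shaft in the bowl, turn it until its splines mesh, and push it fully home against the spring of the shaft seal. Keeping it pressed down, turn it by hand about an eighth of a turn (either way) so that the shaft goes round with it and we know that the splines drive and the blades clear the bowl. Finish while still gripping the paddle and holding it down at the bottom, because it springs up if let go and I have yet to slip the retaining clip in; leave the cup, the jug and the tape roll where they are.

Things in the scene. Friction and masses are not known exactly. Their poses are not given: they have to be found in the camera images.
- paddle_grip (a point): Centre of the grip of the loose mixing paddle (0.22 kg, 133 mm tall, standing upright on the bench): an upright flat black wing 52 mm long, 14 mm thick, 36 mm high (97 to 133 mm above the paddle's underside) on a stem 15 mm thick. Axes: z up the paddle, x along the wing's length, y across its thickness. Two steel blades near the foot lie about along x, reaching 56 mm from the axis.
- paddle_foot (a point): Centre of the underside of the paddle's white round hub (47 mm across, 50 mm high), 115 mm below paddle_grip; same axes. The hub's bore opens here, 46 mm deep, with 6 slots 60 degrees apart, one along +x, between 6 inner splines. It fits the shaft with 1.5 mm of radial clearance and about 7 degrees of rotary play either way. Blade bottoms are about 4 mm above the underside.
- mixer: The fixed bench mixer; origin at bench level on its axis. Round grey housing 216 mm across, control console (knob and rocker switch) on its -x side. It carries a pink-stained bowl, 203 mm across, rim 140 mm and inner floor 65 mm above the bench; the upright steel drive shaft stands in the bowl's middle.
- shaft_tip (a point): Centre of the drive shaft's top, 119 mm above the bench. Turns with the shaft: z up, x along one of its 6 splines (teeth 60 degrees apart, 5 mm wide, 34 mm over the tips). Down to 10 mm below the tip it is a plain pilot 24 mm thick with coned end, which enters the hub in any rotation; the teeth start at 8 to 10 mm. The hub's underside meets the seal 40 mm below the tip and is home at 46 mm (bore end on tip).
- shaft_tooth (a point): A point on one shaft spline, 15 mm from the shaft's axis along shaft x and 24 mm below shaft_tip; goes round with the shaft. The paddle meshes when its x is in line with shaft x or off by a multiple of 60 degrees; otherwise the hub stops on the ends of the teeth.
- shaft (a joint): Turn of the drive shaft about its upright axis, rad, anticlockwise from above positive; 0 when shaft x points along the mixer's x (away from the console). It stays where it is (about 0.15 N m of friction in the gearing) and can be turned by the meshed paddle.
- seal (a joint): How far the black spring-loaded seal ring (49 mm across, round the foot of the shaft) is pressed down, m: 0 free, 0.006 with the paddle home. The spring pushes up with about 5 N at first and 9 N at 0.006, more than the paddle weighs, so a released paddle rises again. The ring goes round with the shaft.
- cup_mid (a point): Middle of a pink-stained plastic cup, 94 mm across and 83 mm high, on the bench: to be left alone.
- jug_mid (a point): Middle of a pink-stained plastic jug with a handle, 114 x 132 mm and 109 mm high, on the bench: to be left alone.
- tape_mid (a point): Middle of a roll of masking tape lying flat, 105 mm across and 25 mm high: to be left alone.

How it is judged:
On the way, in this order (a step that is already met when the one before it is completed fails the run):
1. the paddle's hub is in mesh: slid at least 16 mm down over the shaft's splines, upright (z of paddle_foot in the frame of shaft_tip below -0.026 m and horizontal distance between paddle_foot and shaft_tip below 0.004 m and angle between paddle_foot's own z axis and vertical below 0.1 rad), for 0.1 s.
2. the paddle, pressed down on the seal, has been turned and has taken the shaft with it by at least 23 degrees (z of paddle_foot in the frame of shaft_tip below -0.0425 m and horizontal distance between paddle_foot and shaft_tip below 0.004 m and angle between paddle_foot's own z axis and vertical below 0.1 rad and value of joint seal above 0.0025 m and distance of shaft_tooth from where it was at the start of the episode above 0.006 m), for 0.1 s.
At the end, for the whole second after the job is handed in: The paddle is on the shaft in mesh and upright (within 4 mm and 0.1 rad), pressed down so that the seal is compressed by at least 4.5 mm of its 6 mm, and still held there by the fingers (over 2 N of contact) through the last second (z of paddle_foot in the frame of shaft_tip below -0.0425 m and horizontal distance between paddle_foot and shaft_tip below 0.004 m and angle between paddle_foot's own z axis and vertical below 0.1 rad and value of joint seal above 0.0045 m and contact force between the fingers and paddle above 2 N); the arm keeps its last pose, push and grip.
It fails at once if the cup is moved by more than 30 mm (distance of cup_mid from where it was at the start of the episode above 0.03 m).
It fails at once if the jug is moved by more than 30 mm (distance of jug_mid from where it was at the start of the episode above 0.03 m).
It fails at once if the tape roll is moved by more than 30 mm (distance of tape_mid from where it was at the start of the episode above 0.03 m).
It also fails if it takes over 48 s, if anything falls off the work surface, if the arm or the gripper's body presses on something with over 40 N, if the wrist force passes 120 N, or if a joint passes its speed limit or range.

ROBOT

A 6-joint arm with a two-finger parallel gripper is mounted at the origin on a cart in front of the work surface, level with it; the furniture and walls round the work are solid. World frame = base frame: x ahead of the robot, y to its left, z up, the work surface at z = 0. Lengths are in m, angles in rad, forces in N, time in s.
With the tool pointing down it reaches from about 0.375 to 0.975 m from the base axis. Payload 3.8 kg.
Tool frame: the origin (TCP) lies on the centre line of the jaws, within the pads' length; the fingertips stand 8 mm ahead of it and the grasp point (between the pads) lies 11 mm behind it; z points along the fingers, y is the direction in which the jaws open and shut (so a half turn about z gives the same grasp; the last joint's range is limited). The gripper opens to 85 mm and grips with 20 to 120 N. Pads are 22 mm wide; open, the fingers measure 114 mm over their backs; the gripper's body (76 mm by 85 mm) begins 54 mm behind the grasp point. The pads swing forward as they close: fully open they stand 13 mm farther back than shut.
Start: joints at [1.092, 0.264, 1.604, -0, 1.274, -0.037], TCP at [0.289, 0.61, 0.239] pointing down, gripper open.
Joint ranges: [-2.63, 2.63], [-0.94, 2.18], [0.31, 2.57], [-1.31, 4.45], [0, 2.66], [-2.55, 2.55]. Speed limits (rad/s): [2.57, 2.57, 3.14, 3.14, 3.14, 3.14].

INTERFACE

Orientations are given as a rotation vector (axis times angle).
In Python, from workcell import * gives the robot as it stands.
- The arm moves only by the tool play_rows, never from a script. Its arguments are lists of equal length, an entry for each row: "slide": the shift along the tool's x, y, z in cm, a list of three; "delta_rot": the turn, a rotation vector about the tool's x, y, z in rad, a list of three. In form: {"slide": [[x, y, z], ...], "delta_rot": [[wx, wy, wz], ...]}. A call has 1 to 12 rows; each row is the pose to reach, as a shift and turn from the pose measured when the call began, along the tool's axes at that moment; what a row does not reach only later rows make up. A row lasts 1/12 s, in which the tool goes at most 41.7 mm and 7.16 degrees, less where a joint would pass 70% of its speed; a pose out of reach is approached as far as the arm can. A call with a gripper value outside its range is refused whole. "hand" is the opening, from 0 (shut) to 1 (fully open), set as the call begins (left out, the last holds). The fingers move at their own pace and stop on an object; "force" is the grip in N (left out, the last holds). Time passes only in rows, so rows that repeat a pose let the fingers close. It gives the time, the measured TCP pose, the force and the opening at its end, in the units of the state.
- read_state(): the state, without advancing time (a new reading comes with each control period).
- read_camera(name): name is "scene" or "top" or "wrist"; returns a dict with "image" (420x560x3 uint8, red, green, blue), "depth" (420x560 float32, m along the optical axis (not along the pixel's ray), 0 where there is no reading), "fovy" (degrees; the focal length in pixels is half the picture's height over the tangent of half this angle, whatever the lens; pixels are square), "cx", "cy" (the principal point, pixels), "world_from_camera" (4x4, takes a point from camera to world coordinates); the wrist camera has in their place "hand_eye" (4x4, takes a point from camera to tool coordinates, whose origin is the TCP and whose axes are the flange's). Camera axes: x right, y up, looking along -z (the intrinsics and any distortion apply to the point x, -y, -z); pixel columns grow to the right and rows downward; lengths in m; the calibration is good to about 2 mm. A picture is of the moment at which its call begins: read the wrist's pose just before it.
- finish_job(): hands the job in, once; it reports no verdict.
Trained networks look in a picture, given as the dict that the camera call returned (one of the last four; its "shot" number tells which), for a name from the list of things; names that differ only in an ending like _2 or _b are one class to them, and where a whole thing is asked for, a point or a joint stands for the part that bears it (a point fixed in the world has none). Each returns a list of dicts, best first, with "conf" (0 to 1); they miss things now and then, are a little off and sometimes report something else, mostly with a low value. They report only what shows in the picture. A call takes as long as a camera call.
- spot_in(target, picture): "bbox" ([centre column, centre row, width, height] in pixels, round what is visible of it).
- landmark_of(target, picture): "at" ([column, row] in pixels: a listed point, or the origin of a listed thing).
The state is a dict: "time": time; "q": joint angles; "joint_vel": joint speeds; "joint_torque": joint torques, N m; "tool_pos": TCP position; "tcp_rot": TCP orientation; "wrist_force": force on the tool from outside, world axes, zero at the start; "torque": the same for the moment, N m; "width": opening from 0.0 (shut) to 1.0 (fully open).
Only numpy, scipy, OpenCV 4.12 (cv2) and the standard library are available. Lean on these libraries where they do the work, as an engineer would, in place of code of your own. Each camera call takes 0.05 s, during which the arm holds its last target.

## Working session

There is one attempt and no reset: what is moved stays moved. The work goes in short steps, Python scripts to look and compute and a tool call to move; the robot and the scene stay as the last step left them, time stands still between calls to the robot, and variables do not carry over. Pictures are saved under pics/ and viewed, and the job is handed in when it is done.

Besides the shell and the picture viewer there is one more tool, called as name(argument=value, ...) on one line, values as JSON. play_rows: Moves the arm, as the interface text tells. Its arguments: {"type":"object","properties":{"slide":{"type":"array"},"delta_rot":{"type":"array"},"hand":{"type":"number"},"force":{"type":"number"}},"required":["slide","delta_rot"]}

```bash
ls; mkdir -p pics
cat > h.py <<'E'
from workcell import *
import numpy as np, cv2
from scipy.spatial.transform import Rotation as R
def save(p,n): cv2.imwrite('pics/'+n+'.png',cv2.cvtColor(p['image'],cv2.COLOR_RGB2BGR))
def f(p): return 210/np.tan(np.radians(p['fovy'])/2)
def T(p,s=None):
    if 'world_from_camera' in p: return np.array(p['world_from_camera'])
    M=np.eye(4);M[:3,:3]=R.from_rotvec(s['tcp_rot']).as_matrix();M[:3,3]=s['tool_pos'];return M@np.array(p['hand_eye'])
def ray(p,c,r,s=None):
    M=T(p,s);d=np.array([(c-p['cx'])/f(p),-(r-p['cy'])/f(p),-1]);return M[:3,3],M[:3,:3]@d
def atz(p,c,r,z,s=None):
    o,d=ray(p,c,r,s);return o+d*(z-o[2])/d[2]
def cloud(p,s=None):
    rr,cc=np.mgrid[0:420,0:560];D=p['depth'];P=np.stack([(cc-p['cx'])/f(p)*D,-(rr-p['cy'])/f(p)*D,-D],-1)
    M=T(p,s);W=P@M[:3,:3].T+M[:3,3];W[D<=0]=np.nan;return W
def proj(p,X,s=None):
    X=np.asarray(X);M=np.linalg.inv(T(p,s));c=M[:3,:3]@X+M[:3,3];return p['cx']+f(p)*c[0]/-c[2],p['cy']+f(p)*c[1]/c[2]
E
python3 - <<'E'
from h import *
s=read_state();print(s)
for n in ['scene','top','wrist']:
    p=read_camera(n);save(p,n+'0');print(n,{k:v for k,v in p.items() if k not in('image','depth')})
    for t in ['paddle_grip','paddle_foot','mixer','shaft_tip','shaft_tooth','cup_mid','jug_mid','tape_mid']:
        print(t,[(np.round(d['at'],1),round(d['conf'],2)) for d in landmark_of(t,p)[:2]])
E
```

```text
pics
{'time': 0.0, 'q': array([ 1.09207601e+00,  2.64796566e-01,  1.60538178e+00, -1.76154713e-05,
        1.27371461e+00, -3.69025956e-02]), 'joint_vel': array([-0.00079519, -0.00053097, -0.00084716, -0.00022975, -0.00125389,
       -0.00223404]), 'joint_torque': array([ 1.88696422e-04, -5.15109873e+01, -3.67322695e+01, -9.68697327e-05,
        1.26887381e-02, -1.33928367e-06]), 'tool_pos': array([0.28829402, 0.60953781, 0.23792857]), 'tcp_rot': array([-0.68824145, -3.06469141,  0.0035    ]), 'wrist_force': array([-1.11136837, -0.65526978,  1.11130719]), 'torque': array([-0.00570113,  0.00977517, -0.01942183]), 'width': 0.9953903237823033}
scene {'fovy': 57.57639091610927, 'cx': 279.5968488112099, 'cy': 203.14903004606364, 'world_from_camera': array([[ 0.86523933,  0.31926201, -0.38656521,  0.29104584],
       [-0.50131134,  0.56156293, -0.65828111, -0.52658681],
       [ 0.00691654,  0.76336023,  0.645936  ,  0.65376163],
       [ 0.        ,  0.        ,  0.        ,  1.        ]]), 'shot': 1}
paddle_grip [(array([180.5, 166.2]), 0.8)]
paddle_foot [(array([188.4, 201.4]), 0.9)]
mi
[... 881 characters left out ...]
50.1]), 0.64), (array([184.7, 278.4]), 0.54)]
shaft_tooth []
cup_mid [(array([382.7, 199.1]), 0.64)]
jug_mid [(array([234.2, 167.4]), 0.62)]
tape_mid []
wrist {'fovy': 66.43144713673499, 'cx': 277.42732079017, 'cy': 208.1782591016441, 'hand_eye': array([[-3.66288559e-04,  9.49341968e-01,  3.14244640e-01,
         8.04550860e-02],
       [ 9.99999786e-01,  5.18028924e-04, -3.99364386e-04,
        -2.79720350e-04],
       [-5.41921185e-04,  3.14244427e-01, -9.49341954e-01,
        -1.35791456e-01],
       [ 0.00000000e+00,  0.00000000e+00,  0.00000000e+00,
         1.00000000e+00]]), 'shot': 3}
paddle_grip []
paddle_foot []
mixer []
shaft_tip []
shaft_tooth []
cup_mid []
jug_mid []
tape_mid []
```

View pics/scene0.png

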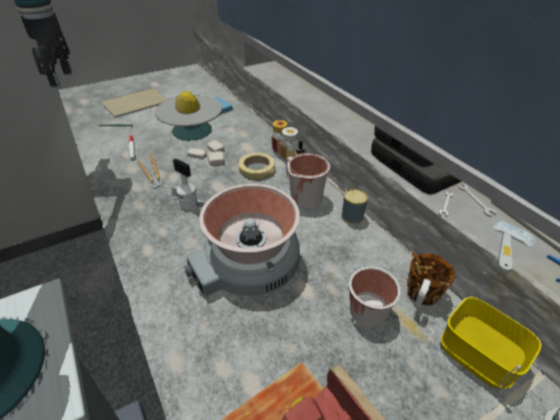

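View pics/top0.png

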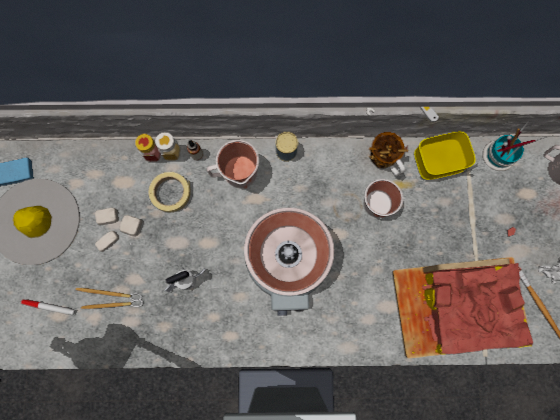

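View pics/wrist0.png

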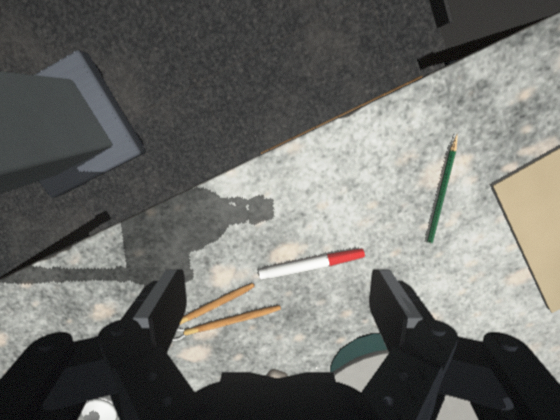

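The scene view shows the paddle at about (183,180) and the mixer at (251,240). The top view shows the paddle wing at (177,277) and the shaft at (289,254). Next I turn these into positions.

Run:
```python
from h import *
p=read_camera('scene');q=read_camera('top');np.set_printoptions(precision=4,suppress=True)
for n,P in (('scene',p),('top',q)):
    W=cloud(P);
    # wing points
    m=(W[...,2]>.100)&(W[...,2]<.15)&(abs(W[...,0]-.37)<.15)&(W[...,1]>.15)&(W[...,1]<.40)
    pts=W[m];print(n,len(pts));
    if len(pts):
        med=np.median(pts,0);pts=pts[np.linalg.norm(pts-med,axis=1)<.05];c=pts.mean(0)
        print(c,pts[:,2].max()); u,s,v=np.linalg.svd(pts[:,:2]-c[:2]);print(v[0],np.ptp((pts[:,:2]-c[:2])@v.T,axis=0))
    m=(W[...,2]>.130)&(W[...,2]<.15)&(abs(W[...,0]-.4)<.2)&(abs(W[...,1])<.2)
    pts=W[m];c,r,_=0,0,0
    A=np.c_[2*pts[:,:2],np.ones(len(pts))];x=np.linalg.lstsq(A,(pts[:,:2]**2).sum(1),rcond=None)[0]
    print('rim',x[:2],np.sqrt(x[2]+x[:2]@x[:2]),np.percentile(pts[:,2],95))
    m=(W[...,2]>.112)&(W[...,2]<.128)&(np.linalg.norm(W[...,:2]-x[:2],axis=-1)<.03)
    print('tip',W[m].mean(0),m.sum())
print(atz(p,180.5,166.2,.115),atz(q,175.4,274.8,.115),atz(p,188.4,201.4,0),atz(p,246.9,219.2,.119),atz(q,288.7,250.1,.119))
for P,n,b in((p,'scene_c',(150,140,310,300)),(q,'top_c',(150,200,350,320))):
    I=cv2.cvtColor(P['image'],cv2.COLOR_RGB2BGR)[b[1]:b[3],b[0]:b[2]];cv2.imwrite('pics/'+n+'.png',cv2.resize(I,None,fx=4,fy=4,interpolation=cv2.INTER_CUBIC)[:600,:800])
```

```text
scene 217
[0.4703 0.2495 0.1205] 0.13527016496354882
[ 0.4517 -0.8921] [0.052  0.0149]
rim [ 0.5293 -0.0025] 0.0963006383829595 0.13969637688936257
tip [ 0.5274 -0.0035  0.1173] 82
top 175
[0.4719 0.2539 0.1276] 0.13716131704369205
[ 0.3837 -0.9234] [0.0516 0.0149]
rim [ 0.5301 -0.0008] 0.09552345001994515 0.14055379821604563
tip [ 0.5293 -0.0009  0.1181] 79
[0.4723 0.2644 0.115 ] [0.4784 0.2595 0.115 ] [0.4753 0.2656 0.    ] [0.5268 0.0074 0.119 ] [ 0.5326 -0.0023  0.119 ]
```

View pics/scene_c.png

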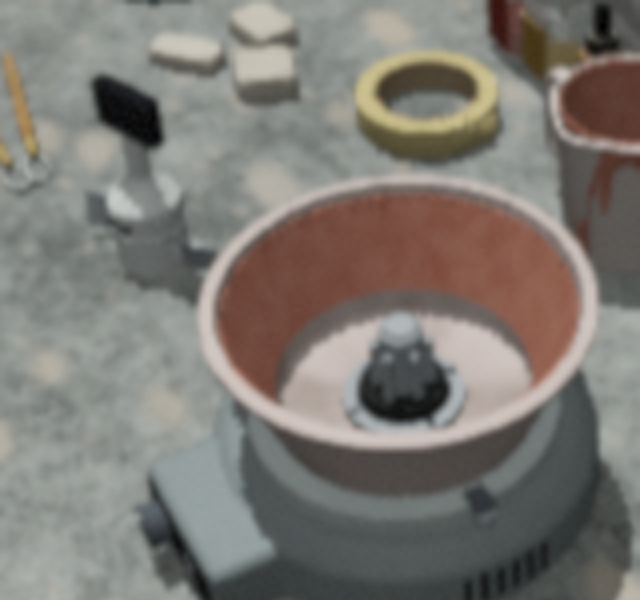

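View pics/top_c.png

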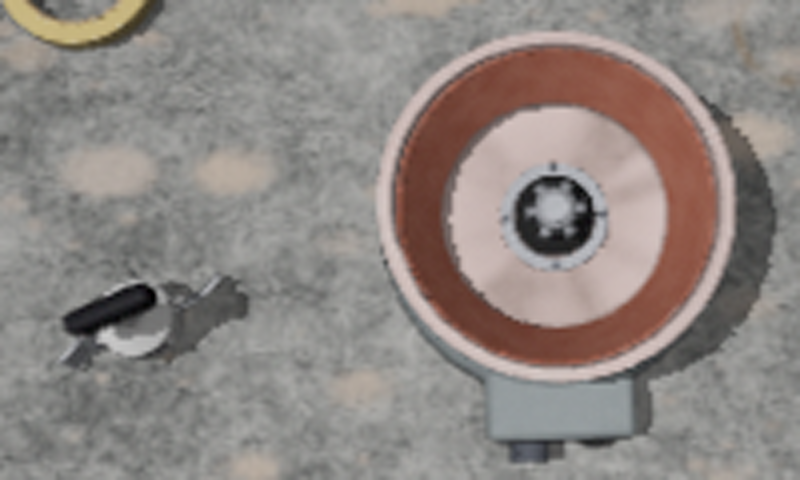

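```bash
cat >> h.py <<'E'
def plan(pos,yvec):
    """pos world TCP, yvec world xy of tool y; tool down. prints slide(cm), rot"""
    s=read_state();Rc=R.from_rotvec(s['tcp_rot']).as_matrix()
    y=np.array([yvec[0],yvec[1],0.]);y/=np.linalg.norm(y)
    if y@Rc[:,1]<0:y=-y
    z=np.array([0,0,-1.]);Rt=np.c_[np.cross(y,z),y,z]
    print('slide',np.round(Rc.T@(np.array(pos)-s['tool_pos'])*100,2),'rot',np.round(R.from_matrix(Rc.T@Rt).as_rotvec(),3),'q',np.round(s['q'],2),'t',s['time'])
E
python3 - <<'E'
from h import *
plan([.529,-.0015,.225],[.42,.907])
plan([.529,-.0015,.225],[.05,1])
E
```

```text
slide [-47.88 -45.02   1.43] rot [-0.     0.    -0.008] q [ 1.09  0.26  1.6  -0.    1.27 -0.04] t 1.45
slide [-47.88 -45.02   1.43] rot [-0.     0.    -0.392] q [ 1.09  0.26  1.6  -0.    1.27 -0.04] t 1.45
```

play_rows(slide=[[-47.9, -45, 0], [-47.9, -45, 0], [-47.9, -45, 0], [-47.9, -45, 0], [-47.9, -45, 0], [-47.9, -45, 0], [-47.9, -45, 0], [-47.9, -45, 0], [-47.9, -45, 0], [-47.9, -45, 0], [-47.9, -45, 1.4], [-47.9, -45, 1.4]], delta_rot=[[0, 0, 0], [0, 0, 0], [0, 0, 0], [0, 0, 0], [0, 0, 0], [0, 0, 0], [0, 0, 0], [0, 0, 0], [0, 0, 0], [0, 0, 0], [0, 0, 0], [0, 0, 0]], hand=1)

```text
time: 2.45
tool_pos: [0.4722, 0.1432, 0.2351]
tcp_rot: [0.688, 3.064, 0.001]
wrist_force: [0.0, 0.7, -0.4]
width: 1.002
```

Run:
```python
from h import *
plan([.529,-.0015,.225],[.42,.907])
```

```text
slide [-11.32 -10.65   1.01] rot [ 0.001  0.001 -0.008] q [ 0.24 -0.08  1.99  0.    1.23 -0.89] t 2.45
```

play_rows(slide=[[-11.3, -10.6, 1], [-11.3, -10.6, 1], [-11.3, -10.6, 1], [-11.3, -10.6, 1], [-11.3, -10.6, 1], [-11.3, -10.6, 1], [-11.3, -10.6, 1]], delta_rot=[[0, 0, 0], [0, 0, 0], [0, 0, 0], [0, 0, 0], [0, 0, 0], [0, 0, 0], [0, 0, 0]])

```text
time: 3.03
tool_pos: [0.5288, -0.0008, 0.225]
tcp_rot: [0.689, 3.064, 0.002]
wrist_force: [0.1, 0.5, -0.5]
width: 0.998
```

Run:
```python
from h import *
s=read_state();p=read_camera('wrist');save(p,'w1');print(s['tool_pos'],s['joint_vel'].max())
I=cv2.cvtColor(p['image'],cv2.COLOR_RGB2BGR)
for t in['shaft_tip','shaft_tooth','mixer']:
    for d in landmark_of(t,p):print(t,d['at'],d['conf'],atz(p,*d['at'],{'shaft_tip':.119,'shaft_tooth':.095,'mixer':0}[t],s))
u=proj(p,[.529,-.0015,.119],s);print(u)
c,r=int(u[0]),int(u[1]);a=max(r-50,0);b=max(c-50,0)
J=cv2.resize(I[a:a+100,b:b+100],None,fx=6,fy=6,interpolation=cv2.INTER_CUBIC);print(a,b);cv2.imwrite('pics/w1c.png',J)
W=cloud(p,s);m=(W[...,2]>.112)&(W[...,2]<.125)&(np.linalg.norm(W[...,:2]-[.529,-.0015],axis=-1)<.03);print('tip',W[m].mean(0),m.sum())
```

```text
[ 0.52875115 -0.00075055  0.22499101] 0.02742258166462927
shaft_tip [280.3, 209.6] 0.74 [0.5304709  0.00093905 0.119     ]
shaft_tooth [276.0, 217.9] 0.81 [ 0.54324608 -0.00898835  0.095     ]
mixer [276.2, 176.2] 0.6 [ 0.52865078 -0.00202002  0.        ]
(np.float64(276.73613510306325), np.float64(209.26397368039179))
159 226
tip [ 5.28797945e-01 -4.73265211e-04  1.18826900e-01] 673
```

View pics/w1.png

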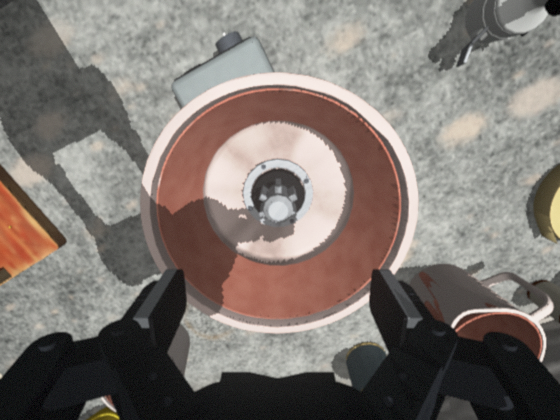

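View pics/w1c.png

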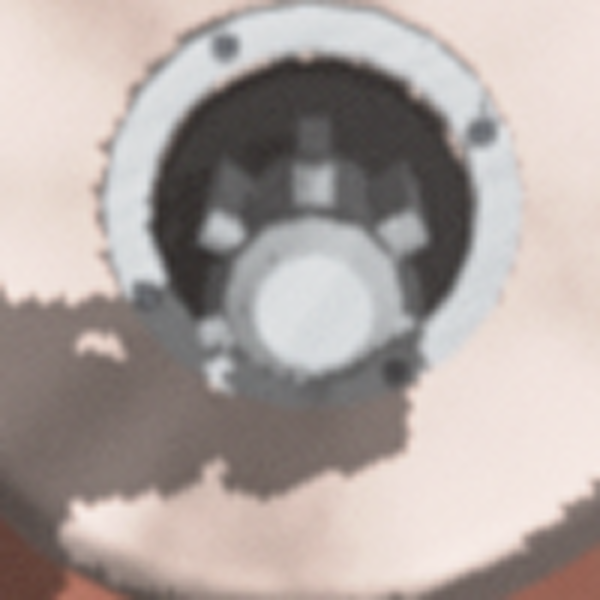

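The wrist view shows the shaft tip at about (278,210). The tooth ends lie at crop (315,183), (222,230), (403,232), (213,335) and (410,325).

Run:
```python
from h import *
s=read_state();p=read_camera('wrist')
px=lambda x,y:(226+x/6+.0,159+y/6)
c=atz(p,*px(315,310),.119,s);print(c)
for z in(.110,):
  pts=np.array([atz(p,*px(*t),z,s) for t in[(315,183),(222,230),(403,232),(213,335),(410,325)]])
  for t in pts: d=t-c;a=np.degrees(np.arctan2(d[1],d[0]));print(np.hypot(d[0],d[1]),a,a%60)
  from scipy.optimize import least_squares
  r=least_squares(lambda v:np.r_[[np.linalg.norm(t[:2]-v[:2])*1-v[3] for t in pts],[.015*np.sin(3*(np.arctan2(t[1]-v[1],t[0]-v[0])-v[2]))/3 for t in pts]],[c[0],c[1],.5,.0145]);print(r.x,np.degrees(r.x[2])%60,r.cost)
# seal holes
for t in[(224,46),(482,130),(150,293),(397,370)]:
  d=atz(p,*px(*t),.079,s);print('hole',d)
H=np.array([atz(p,*px(*t),.079,s) for t in[(224,46),(482,130),(150,293),(397,370)]]);print(H.mean(0))
W=cloud(p,s)
m=(W[...,2]>.135)&(W[...,2]<.145)&(np.linalg.norm(W[...,:2]-[.529,-.0015],axis=-1)<.12);P=W[m]
A=np.c_[2*P[:,:2],np.ones(len(P))];x=np.linalg.lstsq(A,(P[:,:2]**2).sum(1),rcond=None)[0];print('rim',x[:2],len(P))
m=(W[...,2]>.1185)&(W[...,2]<.121)&(np.linalg.norm(W[...,:2]-[.529,-.0015],axis=-1)<.02);P=W[m];print('flat',P.mean(0),(P.max(0)+P.min(0))/2,len(P))
```

```text
[5.30766411e-01 2.93389501e-04 1.19000000e-01]
0.015018145167991085 154.6759985548234 34.675998554823394
0.015155551641038422 -148.97171777521737 31.02828222478263
0.014492490794358747 98.89102373832814 38.891023738328144
0.01558136606732076 -89.67759511663655 30.322404883363447
0.014189315310033033 42.99407483791746 42.99407483791746
[5.29756924e-01 4.73061786e-04 6.14022212e-01 1.46498412e-02] 35.18088126200598 1.9405486290196427e-06
hole [5.00090466e-01 4.02774741e-05 7.90000000e-02]
hole [0.52805404 0.02948975 0.079     ]
hole [ 0.52983706 -0.02717427  0.079     ]
hole [0.55765406 0.00206475 0.079     ]
[0.52890891 0.00110513 0.079     ]
rim [ 0.53006793 -0.00059868] 10291
flat [ 0.5297585  -0.00087549  0.11990754] [ 5.30017167e-01 -4.91101749e-04  1.19750511e-01] 374
```

Run:
```python
from h import *
plan([.471,.252,.245],[.907,.42])
```

```text
slide [15.93 20.32 -1.97] rot [0.002 0.001 0.698] q [-0.05 -0.01  1.93  0.    1.21 -1.18] t 3.2833
```

play_rows(slide=[[15.9, 20.3, -2], [15.9, 20.3, -2], [15.9, 20.3, -2], [15.9, 20.3, -2], [15.9, 20.3, -2], [15.9, 20.3, -2], [15.9, 20.3, -2], [15.9, 20.3, -2], [15.9, 20.3, -2], [15.9, 20.3, -2]], delta_rot=[[0, 0, 0.1], [0, 0, 0.2], [0, 0, 0.3], [0, 0, 0.4], [0, 0, 0.5], [0, 0, 0.6], [0, 0, 0.7], [0, 0, 0.7], [0, 0, 0.7], [0, 0, 0.7]])

```text
time: 4.12
tool_pos: [0.471, 0.2512, 0.2451]
tcp_rot: [1.69, 2.646, 0.001]
wrist_force: [-0.2, 0.0, -0.2]
width: 0.998
```

Run:
```python
from h import *
s=read_state();p=read_camera('wrist');save(p,'w2');print(s['tool_pos'])
for t in['paddle_grip','paddle_foot']:
    for d in landmark_of(t,p):print(t,d['at'],d['conf'],atz(p,*d['at'],{'paddle_grip':.115,'paddle_foot':0}[t],s))
W=cloud(p,s);near=np.linalg.norm(W[...,:2]-[.471,.252],axis=-1)<.04
for lo,hi in((.129,.140),(.1,.14)):
    m=(W[...,2]>lo)&(W[...,2]<hi)&near;P=W[m];print(len(P),P.mean(0))
    rc=cv2.minAreaRect((P[:,:2]*1e4).astype(np.float32));print(rc);u,_,v=np.linalg.svd(P[:,:2]-P[:,:2].mean(0),full_matrices=False);print(np.degrees(np.arctan2(v[0,1],v[0,0])))
m=(W[...,2]>.046)&(W[...,2]<.055)&near;P=W[m];A=np.c_[2*P[:,:2],np.ones(len(P))];x=np.linalg.lstsq(A,(P[:,:2]**2).sum(1),rcond=None)[0];print('hub',len(P),P.mean(0))
rr=np.linalg.norm(P[:,:2]-P[:,:2].mean(0),axis=1);print(cv2.minEnclosingCircle((P[:,:2]*1e4).astype(np.float32)))
```

```text
[0.47096191 0.25123657 0.24512111]
paddle_grip [283.6, 195.2] 0.83 [0.47429059 0.25726857 0.115     ]
paddle_foot [278.9, 170.4] 0.63 [0.47213338 0.25407329 0.        ]
984 [0.47246251 0.2572994  0.13321725]
((4729.669921875, 2564.27099609375), (139.62310791015625, 502.92669677734375), 23.066974639892578)
-66.95873133046216
1091 [0.4716061  0.25901847 0.1317447 ]
((4728.6474609375, 2564.65234375), (142.08737182617188, 504.43218994140625), 23.068662643432617)
-66.91213791722528
hub 426 [0.46997858 0.26195802 0.0525629 ]
((4733.970703125, 2557.8515625), 233.42059326171875)
```

View pics/w2.png

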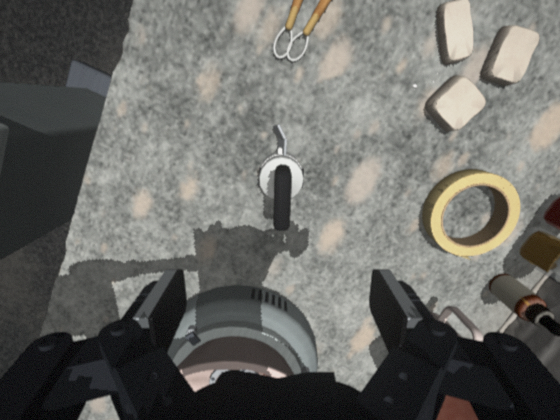

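The wrist view shows the wing at (283,195) and the hub centre at (281,178). Depth puts the centre at (0.473, 0.256), wing at -67°, top at 133 mm, and the measured sizes match those given.

Run:
```python
from h import *
plan([.473,.2563,.107],[.92,.392])
```

```text
slide [ 0.47  0.37 13.81] rot [0.002 0.    0.028] q [ 0.44 -0.01  1.9  -0.    1.25  0.01] t 4.2667
```

play_rows(slide=[[0.45, 0.4, 3], [0.45, 0.4, 6], [0.45, 0.4, 9], [0.45, 0.4, 12], [0.45, 0.4, 13.8], [0.45, 0.4, 13.8], [0.45, 0.4, 13.8]], delta_rot=[[0, 0, 0.03], [0, 0, 0.03], [0, 0, 0.03], [0, 0, 0.03], [0, 0, 0.03], [0, 0, 0.03], [0, 0, 0.03]], hand=1)

```text
time: 4.85
tool_pos: [0.4728, 0.2549, 0.1061]
tcp_rot: [-1.736, -2.618, 0.003]
wrist_force: [1.1, -0.2, 0.3]
width: 0.999
```

play_rows(slide=[[0, 0, 0], [0, 0, 0], [0, 0, 0], [0, 0, 0], [0, 0, 0], [0, 0, 0], [0, 0, 0], [0, 0, 0], [0, 0, 0], [0, 0, 0]], delta_rot=[[0, 0, 0], [0, 0, 0], [0, 0, 0], [0, 0, 0], [0, 0, 0], [0, 0, 0], [0, 0, 0], [0, 0, 0], [0, 0, 0], [0, 0, 0]], hand=0, force=70)

```text
time: 5.68
tool_pos: [0.4735, 0.2552, 0.1069]
tcp_rot: [1.736, 2.618, -0.0]
wrist_force: [1.0, -0.7, 4.7]
width: 0.156
```

Run:
```python
from h import *
s=read_state();p=read_camera('wrist');save(p,'w3');print(s['tool_pos'],s['width'],s['wrist_force'])
```

```text
[0.47352276 0.25524662 0.10691702] 0.15643774132288932 [ 0.98839696 -0.73916081  4.65179729]
```

View pics/w3.png

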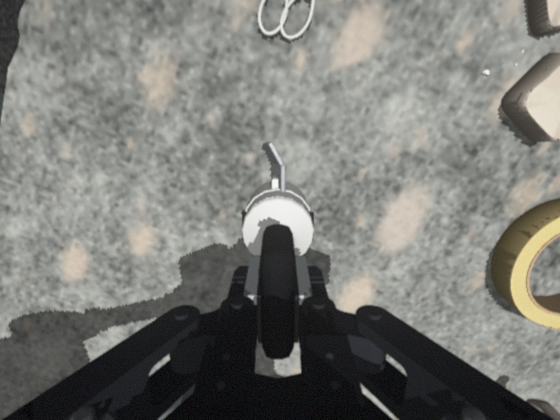

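Gripped: the opening of about 13.3 mm matches the 14 mm wing, which is centred between the pads around (277,290). Lifting.

play_rows(slide=[[0, 0, -2], [0, 0, -5], [0, 0, -9], [0, 0, -12], [0, 0, -15], [0, 0, -18], [0, 0, -18.5], [0, 0, -18.5], [0, 0, -18.5]], delta_rot=[[0, 0, 0], [0, 0, 0], [0, 0, 0], [0, 0, 0], [0, 0, 0], [0, 0, 0], [0, 0, 0], [0, 0, 0], [0, 0, 0]])

```text
time: 6.48
tool_pos: [0.4727, 0.255, 0.2902]
tcp_rot: [-1.736, -2.618, 0.003]
wrist_force: [0.5, -0.6, -2.7]
width: 0.15
```

```bash
cat > inh.py <<'E'
from h import *
def inhand(p):
    # tool frame measurement
    M=np.array(p['hand_eye']);rr,cc=np.mgrid[0:420,0:560];D=p['depth'];P=np.stack([(cc-p['cx'])/f(p)*D,-(rr-p['cy'])/f(p)*D,-D],-1)@M[:3,:3].T+M[:3,3];P[D<=0]=np.nan
    n=np.hypot(P[...,0],P[...,1])<.045
    w=P[n&(P[...,2]>-.035)&(P[...,2]<-.018)&(abs(P[...,1])<.012)]
    print('wing',len(w),w.mean(0),w.min(0),w.max(0))
    if len(w)>20:
        _,_,v=np.linalg.svd(w[:,:2]-w[:,:2].mean(0),full_matrices=False);print('wing ang',np.degrees(np.arctan(v[0,1]/v[0,0])))
    h=P[n&(P[...,2]>.045)&(P[...,2]<.068)];print('hub',len(h),h.mean(0));print(cv2.minEnclosingCircle((h[:,:2]*1e4).astype(np.float32)),np.median(h[:,2]))
    return P
E
python3 - <<'E'
from inh import *
s=read_state();p=read_camera('wrist');save(p,'w4');print(s['tool_pos'],R.from_rotvec(s['tcp_rot']).as_matrix(),s['wrist_force'])
P=inhand(p)
W=P[150:330,277];print(np.round(W[::6],3))
for t,z in(('paddle_grip',-.011),('paddle_foot',.104)):
    for d in landmark_of(t,p): print(t,d['at'],d['conf'])
E
```

```text
[0.47268799 0.25499773 0.29020166] [[-3.89016351e-01  9.21229253e-01 -1.71509738e-03]
 [ 9.21230563e-01  3.89014087e-01 -1.51329804e-03]
 [-7.26897379e-04 -2.16869780e-03 -9.99997384e-01]] [ 0.50360581 -0.60595173 -2.73288716]
wing 4822 [ 5.13103788e-03 -3.52972191e-05 -2.65487098e-02] [-0.02472837 -0.01199487 -0.034999  ] [ 0.02713043  0.01198256 -0.01803439]
wing ang -0.03699361852786552
hub 2716 [9.66991146e-03 8.07369844e-05 5.26442604e-02]
((11.646982192993164, 0.6696198582649231), 255.36325073242188) 0.05195579283691462
[[ 0.021 -0.     0.289]
 [ 0.047 -0.     0.075]
 [ 0.043 -0.     0.076]
 [ 0.037 -0.     0.082]
 [ 0.033 -0.     0.082]
 [ 0.029 -0.     0.081]
 [ 0.025 -0.     0.079]
 [ 0.024 -0.     0.069]
 [ 0.024 -0.     0.055]
 [ 0.021 -0.     0.053]
 [ 0.017 -0.     0.051]
 [ 0.015 -0.     0.047]
 [ 0.012 -0.     0.045]
 [ 0.026 -0.    -0.001]
 [ 0.027 -0.    -0.009]
 [ 0.026 -0.    -0.014]
 [ 0.027 -0.    -0.021]
 [ 0.026 -0.    -0.025]
 [ 0.024 -0.    -0.026]
 [ 0.022 -0.    -0.027]
 [ 0.02  -0.    -0.028]
 [ 0.017 -0.    -0.027]
 [ 0.014 -0.    -0.026]
 [ 0.011 -0.    -0.026]
 [ 0.009 -0.    -0.027]
 [ 0.007 -0.    -0.028]
 [ 0.004 -0.    -0.028]
 [ 0.001 -0.    -0.027]
 [-0.002 -0.    -0.027]
 [-0.005 -0.    -0.028]]
paddle_grip [280.1, 289.0] 0.76
```

View pics/w4.png

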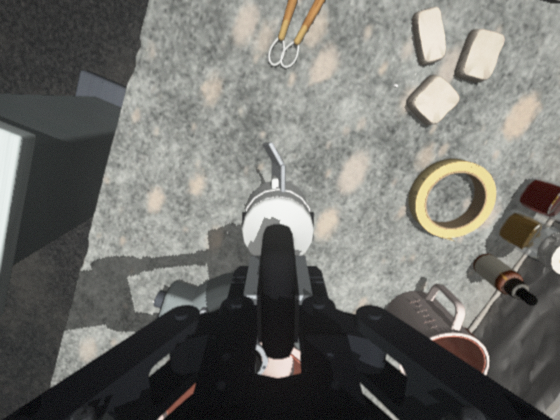

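Run:
```python
from h import *
a=np.radians(5.)
plan([.5299,-.0009,.285],[np.cos(a),np.sin(a)])
```

```text
slide [-25.79  -4.6    0.42] rot [-0.005  0.002  0.312] q [ 0.45 -0.02  1.83 -0.    1.34  0.05] t 6.6333
```

play_rows(slide=[[-2, -0.4, 0], [-5, -1, 0], [-8.5, -1.6, 0], [-12, -2.2, 0], [-15.5, -2.8, 0], [-19, -3.4, 0], [-22, -4, 0], [-24.5, -4.4, 0.2], [-25.8, -4.6, 0.4], [-25.8, -4.6, 0.4], [-25.8, -4.6, 0.4], [-25.8, -4.6, 0.4]], delta_rot=[[0, 0, 0.04], [0, 0, 0.08], [0, 0, 0.12], [0, 0, 0.16], [0, 0, 0.2], [0, 0, 0.24], [0, 0, 0.28], [0, 0, 0.31], [0, 0, 0.31], [0, 0, 0.31], [0, 0, 0.31], [0, 0, 0.31]])

```text
time: 7.63
tool_pos: [0.5294, -0.0, 0.2842]
tcp_rot: [-2.117, -2.317, 0.009]
wrist_force: [0.6, -0.5, -1.9]
width: 0.158
```

Run:
```python
from inh import *
a=np.radians(5.);s=read_state();print(s['tool_pos'])
plan([.5299,-.0009,.228],[np.cos(a),np.sin(a)])
p=read_camera('wrist');save(p,'w5');inhand(p)
q=read_camera('scene');I=cv2.cvtColor(q['image'],cv2.COLOR_RGB2BGR)[100:300,150:350];cv2.imwrite('pics/s5.png',cv2.resize(I,None,fx=3,fy=3))
```

```text
[ 5.29391109e-01 -7.34315628e-07  2.84179210e-01]
slide [-0.09  0.08  5.62] rot [-0.007  0.001  0.003] q [-0.05 -0.03  1.85 -0.    1.33 -0.14] t 7.6333
wing 4816 [ 5.15834081e-03  3.05213377e-05 -2.65173898e-02] [-0.02487714 -0.01197909 -0.03495851] [ 0.02719908  0.01197587 -0.01800411]
wing ang -0.09958560749562087
hub 2716 [0.00970656 0.00021086 0.05260975]
((9.46065902709961, 2.0281753540039062), 255.90176391601562) 0.0519748312414144
```

View pics/w5.png

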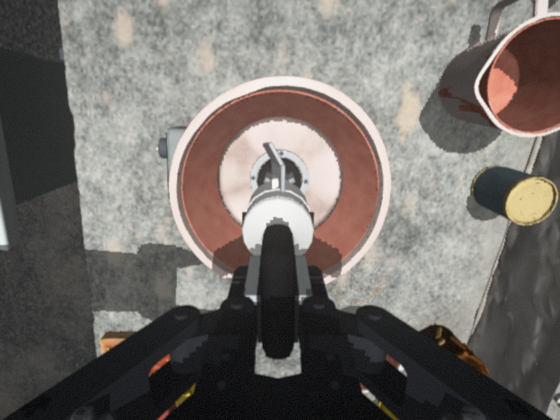

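View pics/s5.png

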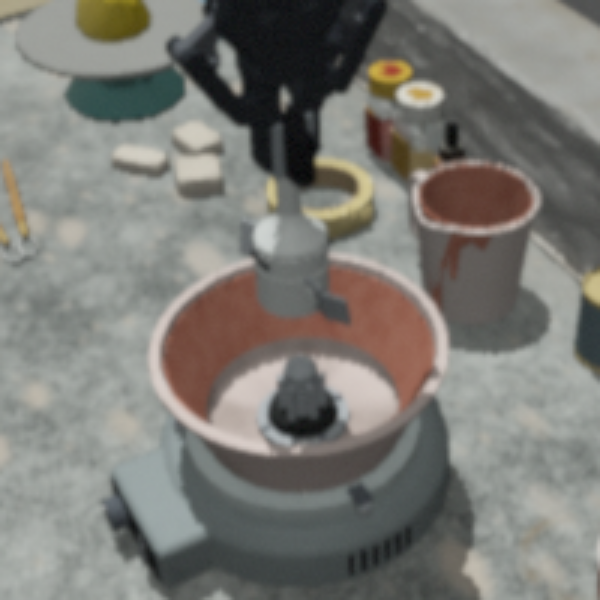

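The wrist view shows the bowl centred under the hub, with the hub at (278,225). The scene view shows the paddle hanging upright over the shaft. Lowering onto the pilot.

play_rows(slide=[[-0.1, 0.1, 1.5], [-0.1, 0.1, 3], [-0.1, 0.1, 4.5], [-0.1, 0.1, 5.5], [-0.1, 0.1, 6], [-0.1, 0.1, 6.3], [-0.1, 0.1, 6.6], [-0.1, 0.1, 6.6], [-0.1, 0.1, 6.6]], delta_rot=[[-0.006, 0, 0], [-0.006, 0, 0], [-0.006, 0, 0], [-0.006, 0, 0], [-0.006, 0, 0], [-0.006, 0, 0], [-0.006, 0, 0], [-0.006, 0, 0], [-0.006, 0, 0]])

```text
time: 8.48
tool_pos: [0.5309, -0.0006, 0.2195]
tcp_rot: [2.116, 2.319, 0.0]
wrist_force: [-0.6, -0.3, -1.6]
width: 0.155
```

Run:
```python
from inh import *
a=np.radians(5.);s=read_state();print(s['tool_pos'],s['wrist_force'],s['torque'],s['width'])
plan([.5299,-.0009,.205],[np.cos(a),np.sin(a)])
p=read_camera('wrist');save(p,'w6');inhand(p)
q=read_camera('scene');I=cv2.cvtColor(q['image'],cv2.COLOR_RGB2BGR)[100:300,150:350];cv2.imwrite('pics/s6.png',cv2.resize(I,None,fx=3,fy=3))
```

```text
[ 0.53085969 -0.0006427   0.21950937] [-0.5602107  -0.32292431 -1.63516217] [0.04031807 0.03108603 0.02193786] 0.1554855184209188
slide [-0.01 -0.1   1.45] rot [0.002 0.002 0.004] q [-0.05  0.    1.93 -0.    1.2  -0.14] t 8.4833
wing 4813 [ 5.12795141e-03  3.59542892e-05 -2.65278497e-02] [-0.02479083 -0.01196507 -0.03497824] [ 0.02702582  0.01199069 -0.01803203]
wing ang -0.08948977088155802
hub 2716 [0.00971077 0.00017607 0.05268578]
((6.991870880126953, 2.5984115600585938), 256.15386962890625) 0.05198139312995034
```

View pics/s6.png

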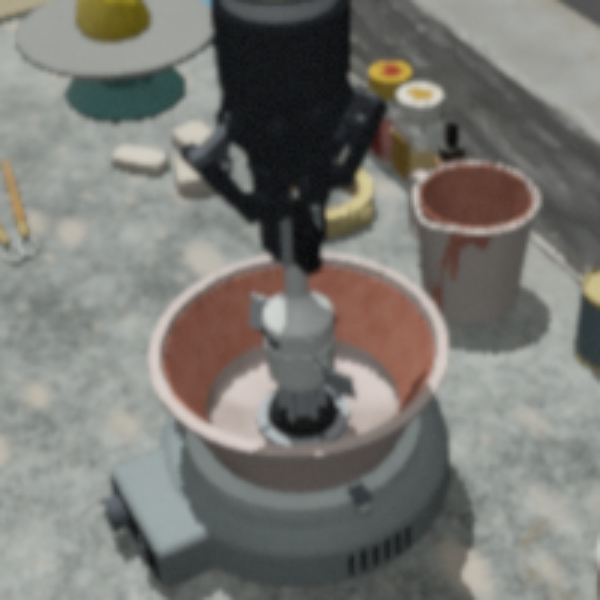

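The pilot is in the bore and force is near zero. Descending further in small steps to find out whether it meshes.

play_rows(slide=[[0, -0.1, 0.3], [0, -0.1, 0.6], [0, -0.1, 0.9], [0, -0.1, 1.2], [0, -0.1, 1.4], [0, -0.1, 1.4]], delta_rot=[[0, 0, 0], [0, 0, 0], [0, 0, 0], [0, 0, 0], [0, 0, 0], [0, 0, 0]])

```text
time: 9.08
tool_pos: [0.5295, -0.0008, 0.2048]
tcp_rot: [2.117, 2.319, -0.001]
wrist_force: [0.9, -0.2, -2.0]
width: 0.158
```

Run:
```python
from inh import *
a=np.radians(5.);s=read_state();print(s['tool_pos'],s['wrist_force'],s['torque'],s['width'])
p=read_camera('wrist');inhand(p)
plan([.5299,-.0009,.1785],[np.cos(a),np.sin(a)])
```

```text
[ 0.52946276 -0.00084288  0.20475475] [ 0.91646795 -0.15195012 -2.01199024] [0.0274945  0.02258958 0.02400999] 0.15759151713900632
wing 4810 [ 5.12204498e-03  2.59544871e-05 -2.65622263e-02] [-0.02475217 -0.01199533 -0.03499728] [ 0.02706546  0.01195456 -0.01800675]
wing ang -0.10880347414218483
hub 2724 [0.0097214  0.00014996 0.05262578]
((7.691791534423828, 2.4676742553710938), 256.06219482421875) 0.05189082485729832
slide [-0.    0.02  2.66] rot [0.001 0.002 0.004] q [-0.05  0.01  1.95 -0.    1.17 -0.14] t 9.1333
```

The foot is 20 mm below the tip with no force, so it has meshed at the first try. Pushing on to the seal.

play_rows(slide=[[0, 0, 0.4], [0, 0, 0.8], [0, 0, 1.2], [0, 0, 1.6], [0, 0, 2], [0, 0, 2.3], [0, 0, 2.5], [0, 0, 2.7], [0, 0, 2.7], [0, 0, 2.7]], delta_rot=[[0, 0, 0], [0, 0, 0], [0, 0, 0], [0, 0, 0], [0, 0, 0], [0, 0, 0], [0, 0, 0], [0, 0, 0], [0, 0, 0], [0, 0, 0]])

```text
time: 9.97
tool_pos: [0.5299, -0.0009, 0.1798]
tcp_rot: [2.116, 2.319, -0.0]
wrist_force: [-3.5, 0.1, 8.5]
width: 0.154
```

Run:
```python
from inh import *
s=read_state();print(s['tool_pos'],s['wrist_force'],s['torque'],s['width'])
p=read_camera('wrist');save(p,'w7');inhand(p)
```

```text
[ 0.52994604 -0.00089877  0.17983706] [-3.45815074  0.10571523  8.45449702] [ 0.07806135  0.95842087 -0.04305174] 0.15408193119494437
wing 4813 [ 5.14308667e-03  3.52749921e-05 -2.65411904e-02] [-0.02468792 -0.01198529 -0.03498453] [ 0.02707536  0.01199759 -0.01802255]
wing ang -0.13126132000905097
hub 2726 [ 0.0097222  -0.00015815  0.05264309]
((5.906856536865234, -2.5268020629882812), 259.3802185058594) 0.05192933222950413
```

play_rows(slide=[[0, -0.05, 0.15], [0, -0.05, 0.3], [0, -0.05, 0.4], [0, -0.05, 0.4], [0, -0.05, 0.4]], delta_rot=[[0, 0, 0], [0, 0, 0], [0, 0, 0], [0, 0, 0], [0, 0, 0]])

```text
time: 10.43
tool_pos: [0.53, -0.0009, 0.1798]
tcp_rot: [2.115, 2.318, 0.001]
wrist_force: [-8.4, 0.0, 19.7]
width: 0.156
```

Run:
```python
from inh import *
s=read_state();print(s['tool_pos'],s['wrist_force'],s['torque'],s['width'])
p=read_camera('wrist');save(p,'w8');inhand(p)
```

```text
[ 0.52997381 -0.00094016  0.17976932] [-8.3510467   0.02609992 19.71788645] [0.09387264 1.82370149 0.00488482] 0.15626991620009392
wing 4819 [ 5.14712444e-03  4.19722200e-05 -2.65444155e-02] [-0.02411807 -0.01199852 -0.03499825] [ 0.02736758  0.0119762  -0.01801352]
wing ang -0.07053268727606615
hub 2731 [ 0.00975757 -0.00030889  0.05261157]
((6.504054069519043, -1.7068862915039062), 258.3224792480469) 0.05184306701716809
```

View pics/w8.png

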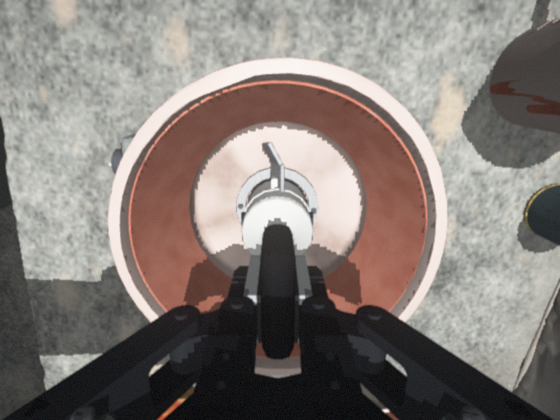

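Hard stop at TCP z 0.1798. The paddle was gripped at TCP 0.1069 while standing on the bench, so the foot is at 0.073, which is home. The wrist view shows the hub (278,220) seated on the ring. Now turning while pressing down, with a firmer grip.

play_rows(slide=[[0, 0, 0.35], [0, 0, 0.35], [0, 0, 0.35], [0, 0, 0.35], [0, 0, 0.35], [0, 0, 0.35], [0, 0, 0.35], [0, 0, 0.35], [0, 0, 0.35], [0, 0, 0.35], [0, 0, 0.35], [0, 0, 0.35]], delta_rot=[[0, 0, 0], [0, 0, 0.07], [0, 0, 0.14], [0, 0, 0.21], [0, 0, 0.28], [0, 0, 0.35], [0, 0, 0.42], [0, 0, 0.49], [0, 0, 0.56], [0, 0, 0.63], [0, 0, 0.7], [0, 0, 0.7]], hand=0, force=110)

```text
time: 11.48
tool_pos: [0.5305, -0.0012, 0.1799]
tcp_rot: [2.783, 1.448, 0.005]
wrist_force: [-7.4, -1.5, 17.5]
width: 0.148
```

Run:
```python
from inh import *
s=read_state();print(s['tool_pos'],s['wrist_force'],s['torque'],s['width'],R.from_rotvec(s['tcp_rot']).as_matrix())
p=read_camera('wrist');save(p,'w9');inhand(p)
```

```text
[ 0.53053894 -0.00123546  0.17986119] [-7.42967421 -1.52414855 17.53176307] [-0.05428     1.7057375  -0.09078966] 0.14762159227020363 [[ 5.74024686e-01  8.18823500e-01  4.87187707e-03]
 [ 8.18837611e-01 -5.74020010e-01 -2.44850497e-03]
 [ 7.91661510e-04  5.39477848e-03 -9.99985135e-01]]
wing 4743 [ 0.00529866  0.00020011 -0.02647216] [-0.02472167 -0.01199901 -0.03498368] [ 0.02710521  0.0119925  -0.01801101]
wing ang -0.1282987189651279
hub 2718 [ 0.00956052 -0.00015134  0.05267881]
((2.069385528564453, -0.18235015869140625), 260.66497802734375) 0.0520267262804235
```

View pics/w9.png

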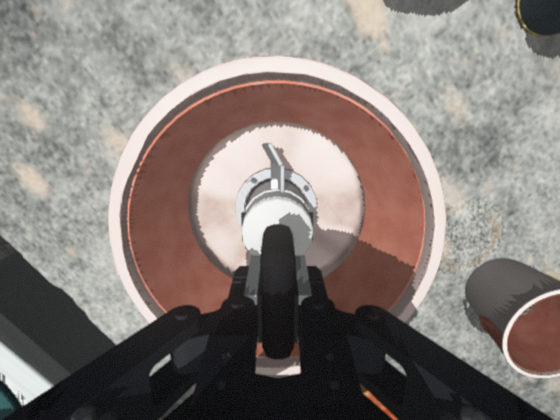

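play_rows(slide=[[0, 0, 0.35], [0, 0, 0.35], [0, 0, 0.35], [0, 0, 0.35], [0, 0, 0.35], [0, 0, 0.35], [0, 0, 0.35], [0, 0, 0.35], [0, 0, 0.35], [0, 0, 0.35]], delta_rot=[[0, 0, 0.05], [0, 0, 0.1], [0, 0, 0.15], [0, 0, 0.2], [0, 0, 0.25], [0, 0, 0.25], [0, 0, 0.25], [0, 0, 0.25], [0, 0, 0.25], [0, 0, 0.25]])

```text
time: 12.37
tool_pos: [0.5305, -0.0014, 0.1799]
tcp_rot: [2.941, 1.092, 0.006]
wrist_force: [-9.1, -0.8, 18.4]
width: 0.148
```

Run:
```python
from inh import *
s=read_state();print(s['tool_pos'],s['wrist_force'],s['torque'],s['width'],R.from_rotvec(s['tcp_rot']).as_matrix(),s['time'])
p=read_camera('wrist');save(p,'w10');inhand(p)
I=cv2.cvtColor(p['image'],cv2.COLOR_RGB2BGR)[130:260,210:350];cv2.imwrite('pics/w10c.png',cv2.resize(I,None,fx=4,fy=4,interpolation=cv2.INTER_CUBIC))
I=cv2.imread('pics/w8.png')[130:260,210:350];cv2.imwrite('pics/w8c.png',cv2.resize(I,None,fx=4,fy=4,interpolation=cv2.INTER_CUBIC))
q=read_camera('scene');I=cv2.cvtColor(q['image'],cv2.COLOR_RGB2BGR)[100:300,150:350];cv2.imwrite('pics/s10.png',cv2.resize(I,None,fx=3,fy=3))
```

```text
[ 0.5304643  -0.00136949  0.17986604] [-9.14527405 -0.79046678 18.40782983] [ 0.0551806   1.98328151 -0.11225712] 0.14801498262793894 [[ 0.75751144  0.65280327  0.00492919]
 [ 0.65281882 -0.75750944 -0.00265431]
 [ 0.00200117  0.00522854 -0.99998433]] 12.3667
wing 4745 [ 0.00537674  0.00021711 -0.02648161] [-0.02425679 -0.01198552 -0.03498681] [ 0.02720278  0.01199622 -0.01803822]
wing ang -0.16735912482362353
hub 2703 [ 0.00955887 -0.00010789  0.05270032]
((-0.532318115234375, -0.191375732421875), 259.4515075683594) 0.05208785437282129
```

View pics/w10c.png

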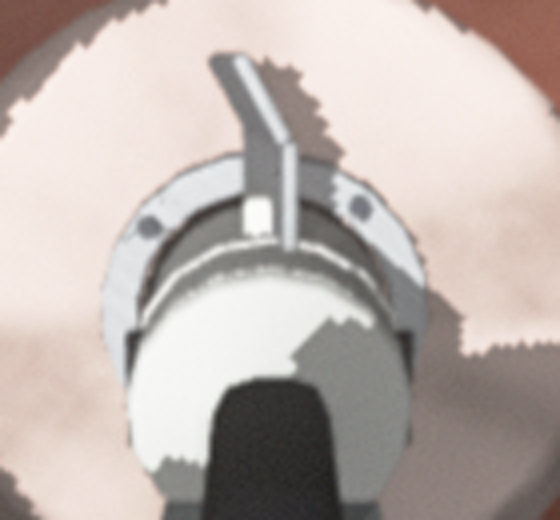

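View pics/w8c.png

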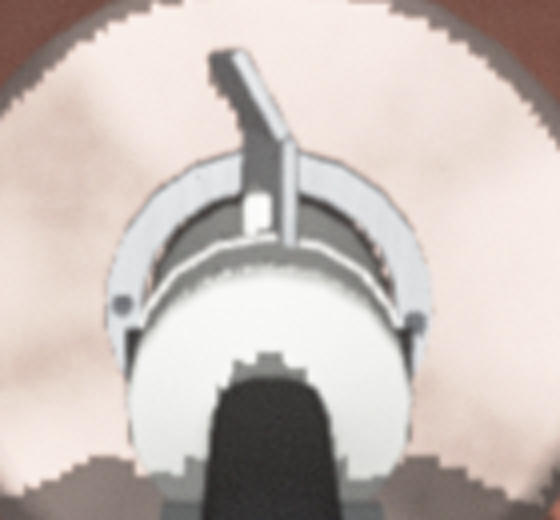

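View pics/s10.png

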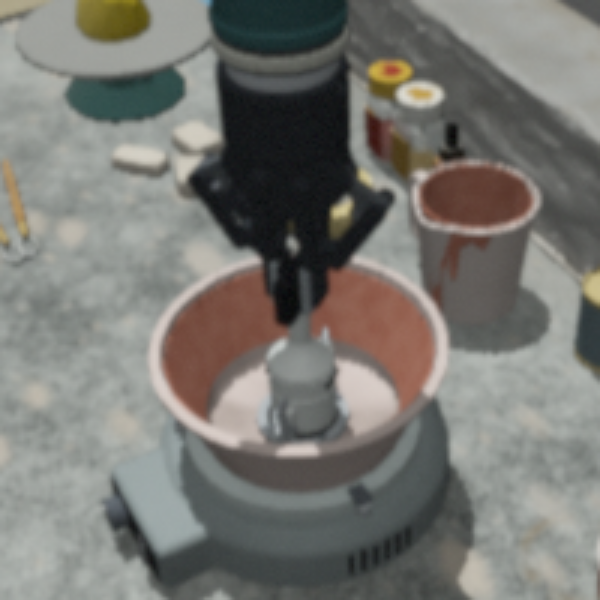

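Run:
```python
from h import *
s=read_state();print(s['tool_pos'],s['wrist_force'],s['width'],s['time'])
print(finish_job())
```

```text
[ 0.53046511 -0.00137138  0.17986825] [-9.20136233  0.49639517 17.87201868] 0.15027066317730983 12.4667
the job is handed in; nothing more can be done
None
```

I fitted the paddle on the drive shaft, pushed it home and turned it about 54° clockwise. I handed the job in at about 12.5 s, still gripping it and pressing down. No verdict was reported.

What my last checks showed:
- **Fully home:** the paddle met a hard stop at a tool height of 0.180 m, where extra push raised the force without any movement. That puts the underside at about 0.073 m, 46 mm below the shaft tip, and it had not slipped in the fingers.
- **Still held down:** the arm was pressing down with about 18 N, the grip was set to 110 N, and the paddle was upright to within about 0.006 rad.
- **Shaft turning with it:** I inferred this rather than saw it, because the hub hid the splines. With the hub fully meshed and at most about 14° of play, the shaft must have gone round at least 40°. The grey plate with screws around the shaft foot stayed put, so it appears to be part of the bowl and told me nothing.
- **Blades clear the bowl:** no scraping or extra resistance showed during the turn.

Two readings did not fully agree:
- The arm felt about 9 N of sideways force while pressing. I left it alone, as the hub can shift only 1.5 mm on the shaft.
- The wrist camera put the underside about 1.5 mm higher, 44.7 mm below the tip. I trusted the height at which the paddle stood on the bench over that reading. Even at the higher figure, the seal would be pressed about 4.7 mm, only just over the 4.5 mm needed.

The arm's path stayed clear of the cup, jug and tape roll. I did not re-measure their positions at the end.

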